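Re-pin the centrifuge lid and try its interlock

TASK

Refit the lid of the small centrifuge, which lies seated with its hinge pin out: take the pin from its trough by the tip, lay it down on the bench, take it again by its yellow grip and slide it right through all the hinge knuckles until the grip is fully home against the first one. Then press the orange roller arm of the lid's interlock switch until it clicks and let it spring back. Leave the lid seated and do not shift the bottle, jar, cup or tube rack.

Things in the scene. Friction and masses are not known exactly. Their poses are not given: they have to be found in the camera images.
- pin_center (a point): Loose hinge pin, 140 mm long, 70 g; this point is half-way along it on the rod's axis. x runs to the tip (x = +70), z up. Steel rod, diameter 10, x = -30 to +70, its last 10 mm tapering to a blunt 3 mm point. Yellow flag grip x = -70 to -30, 14 mm wide (y), z = -5 to +19. Its shoulder (x = -30) meets the first knuckle when home.
- pin: The same pin; origin on its underside, 5 mm below pin_center. Rod and flag share one flat underside, so it lies level and does not roll. It starts lying in the holder, tip sticking out.
- holder: Blue fixed trough, x -82 to +30, y -20 to +20 mm, 52 mm high; origin on the bench, x to its open end. Inner floor 22 mm above the bench, 18 mm wide between 30 mm walls: no finger fits beside the flag. The pin lies on that floor, pin_center within 2 mm of x = y = 0, x axes alike, axis 27 mm above the bench; the 40 mm at its tip stick out past x = +30.
- hinge_mouth (a point): Centre of the open end of the first hinge knuckle of the white, fixed bench centrifuge, on the hinge axis, 80 mm above the bench. y: along the axis, the way the pin goes in; x: level, over the lid to the machine's front; z up. Home: pin on this axis, pin_center at y = +30. The machine fills x 14 to 180, y -31 to 119, 75 mm high.
- hinge_far (a point): Far end of the hinge axis, 88 mm beyond hinge_mouth, same axes. Five knuckles of 16 mm with 2 mm gaps lie between: 1, 3, 5 (steel) are the machine's, 2, 4 (brass) the lid's. Bore 13, outside 21 mm. On the -y side of hinge_mouth the bench is free for 230 mm along the axis line and 50 mm to either side.
- lid_middle (a point): Middle of the red lid's plate (150 x 140 x 8 mm, loose, 300 g), axes as hinge_mouth. Seated, it lies at x = 97.5, y = 44, z = -1 mm in the hinge_mouth frame. A plug beneath it sits in the machine's well with 1.5 mm play, so the knuckles start aligned within about 2 mm. Its black handle reaches 20 mm above the plate's top.
- lid: The same lid; origin at the hinge's middle, 5 mm below the hinge axis.
- roller (a point): Top of the orange roller (diameter 18, 14 mm wide) on the lever of the interlock switch on the machine's left flank (+y side), 98 mm above the bench at rest. Axes turn with the lever; y is parallel to the hinge axis. The lever is 45 mm long, its pivot towards the hinge, rising 0.44 rad to the roller at rest. Press straight down from above, 1 to 4 N.
- switch_arm (a joint): Angle of the roller lever, rad: 0 at rest, growing as the roller is pressed; it clicks at 0.30 (roller about 13 mm down) and stops at 0.60 (26 mm down). A spring returns it.
- bottle: Amber reagent bottle, 60 mm in diameter, 150 mm high, upright; origin at the centre of its foot. Leave it alone.
- jar: Jar with a blue cap, 56 mm in diameter, 75 mm high, upright; origin at the centre of its foot. Leave it alone.
- cup: White cup, 60 mm in diameter at the rim, 85 mm high, upright; origin at the centre of its foot. Leave it alone.
- rack: Black rack of capped sample tubes, 50 x 120 mm (y is its long axis), 86 mm high; origin at the centre of its foot. Leave it alone.

How it is judged:
By the outcome, as a careful person would: the job done as asked, in the order asked, and still so for the second after the job is handed in, with the robot touching nothing.
It also fails if it takes over 61 s, if anything falls off the work surface, if the arm or the gripper's body presses on something with over 40 N, if the wrist force passes 120 N, or if a joint passes its speed limit or range.

ROBOT

A 6-joint arm with a two-finger parallel gripper is mounted at the origin on the work surface. World frame = base frame: x ahead of the robot, y to its left, z up, the work surface at z = 0. Lengths are in mm, angles in rad, forces in N, time in s.
With the tool pointing down it reaches from about 275 to 750 mm from the base axis. Payload 10.2 kg.
Tool frame: the origin (TCP) lies midway between the tips of the shut fingers; the grasp point (between the pads) lies grip_depth behind it (grip_depth is the distance from the TCP to the grasp point, in mm); z points along the fingers, y is the line along which they close (so a half turn about z gives the same grasp; the last joint's range is limited). The gripper opens to 85 mm and grips with 20 to 120 N. Pads are 22 mm wide; open, the fingers measure 114 mm over their backs; the gripper's body (76 mm by 85 mm) begins 54 mm behind the grasp point. The pads swing forward as they close: fully open they stand 13 mm farther back than shut.
Start: joints at [-1.475, 0.313, 1.498, -0, 1.331, -0.223], TCP at [164.536, -498.557, 193.294] pointing down, gripper open.
Joint ranges: [-2.94, 2.94], [-0.97, 2.17], [0.19, 2.56], [-1.23, 4.37], [0.02, 3.11], [-2.88, 2.88]. Speed limits (rad/s): [2.39, 2.39, 3.01, 3.14, 3.14, 3.14].

INTERFACE

Orientations are given as a unit quaternion [w, x, y, z].
In Python, from rig import * gives the robot as it stands.
- The arm moves only by the tool servo_tool, never from a script. Its argument "commands" is a list of rows, each a list of 3 entries, a list of its own where there are three numbers: the gripper command: -1 is fully open, 1 is shut, values between are in proportion, then the shift along the tool's x, y, z in m, then the turn, a rotation vector about the tool's x, y, z in units of 6 degrees (1.0 is 6 degrees). In form: [[grip, [dx, dy, dz], [ax, ay, az]], ...]. A call has 1 to 10 rows; each row shifts and turns the commanded pose from where the row before left it, along the tool's axes as they then stand; what a row does not reach is not made up. A row lasts 1/12 s, in which the tool goes at most 41.7 mm and 7.16 degrees, less where a joint would pass 70% of its speed; a pose out of reach is approached as far as the arm can. A call is refused whole if a number of a shift passes 0.0417 or a number of a turn 1, either way. A call with a gripper value outside its range is refused whole. The fingers move at their own pace and stop on an object; "squeeze" is the grip in N (left out, the last holds). Time passes only in rows, so rows that do not move let the fingers close. It gives the time, the measured TCP pose, the force, the opening and the grip force at its end, in the units of the state.
- sense(): the state, without advancing time (a new reading comes with each control period).
- capture(name): name is "scene" or "top" or "wrist"; returns a dict with "pixels" (480x640x3 uint8, red, green, blue), "z_map" (480x640 float32, mm along the optical axis (not along the pixel's ray), 0 where there is no reading), "fx", "fy", "cx", "cy" (pixels), "distortion" ([k1, k2, p1, p2, k3] as OpenCV has them; the pictures are not rectified), "rvec" (rotation vector, rad) and "tvec" (3), from world to camera coordinates, as OpenCV has them; the wrist camera has in their place "T_tool_cam" (4x4, takes a point from camera to tool coordinates, whose origin is the TCP and whose axes are the flange's). Camera axes: x right, y down, z forward; pixel columns grow to the right and rows downward; lengths in mm; the calibration is good to about 2 mm. A picture is of the moment at which its call begins: read the wrist's pose just before it.
- finish_job(): hands the job in; it is judged then, once.
The state is a dict: "time_s": time; "joints": joint angles; "dq": joint speeds; "tau": joint torques, N m; "eef_pos": TCP position; "ee_rot": TCP orientation; "force": force on the tool from outside, world axes, zero at the start; "wrist_torque": the same for the moment, N m; "grip_width": opening from 0.0 (shut) to 1.0 (fully open); "grip_force": force on a finger pad.
Only numpy, scipy, OpenCV 4.12 (cv2) and the standard library are available. Lean on these libraries where they do the work, as an engineer would, in place of code of your own. Each camera call takes 0.05 s, during which the arm holds its last target. There are 200 camera calls.

## Working session

There is one attempt and no reset: what is moved stays moved. The work goes in short steps, Python scripts to look and compute and a tool call to move; the robot and the scene stay as the last step left them, time stands still between calls to the robot, and variables do not carry over. Pictures are saved under pics/ and viewed, at most 10 in all, crops included, and the job is handed in when it is done.

Besides the shell and the picture viewer there is one more tool, called after "Request:" as name(argument=value, ...) on one line, values as JSON. servo_tool: Moves the arm, as the interface text tells. Its arguments: {"type":"object","properties":{"commands":{"type":"array"},"squeeze":{"type":"number"}},"required":["commands"]}

```bash
ls; mkdir -p pics
cat > h.py <<'E'
from rig import *
import numpy as np, cv2
from scipy.spatial.transform import Rotation as R
def toolT(s=None):
    s=s or sense(); q=s["ee_rot"]; T=np.eye(4); T[:3,:3]=R.from_quat([q[1],q[2],q[3],q[0]]).as_matrix(); T[:3,3]=s["eef_pos"]; return T
def cam(name):
    T=toolT(); c=capture(name)
    if name=="wrist": c["W"]=T@np.array(c["T_tool_cam"])
    else:
        M=np.eye(4); M[:3,:3]=cv2.Rodrigues(np.array(c["rvec"],float))[0]; M[:3,3]=np.ravel(c["tvec"]); c["W"]=np.linalg.inv(M)
    c["K"]=np.array([[c["fx"],0,c["cx"]],[0,c["fy"],c["cy"]],[0,0,1.]])
    return c
def rays(c,uv):
    n=cv2.undistortPoints(np.array(uv,float).reshape(-1,1,2),c["K"],np.array(c["distortion"],float)).reshape(-1,2)
    return np.c_[n,np.ones(len(n))]
def onz(c,uv,z):   # pixel -> world on plane z
    d=rays(c,uv)@c["W"][:3,:3].T; o=c["W"][:3,3]; return o+d*((z-o[2])/d[:,2])[:,None]
def cloud(c,mask=None):
    z=c["z_map"]; m=z>0
    if mask is not None: m&=mask
    v,u=np.nonzero(m); P=rays(c,np.c_[u,v])*z[v,u][:,None]
    return P@c["W"][:3,:3].T+c["W"][:3,3], np.c_[u,v]
def save(c,n): cv2.imwrite("pics/"+n,c["pixels"][:,:,::-1])
E
python3 - <<'E'
from h import *
for n in("scene","top"):
    c=cam(n); save(c,n+".png"); np.savez(n+".npz",**{k:np.array(v) for k,v in c.items()}); print(n,c["W"].round(2),c["fx"])
print(sense()); print(toolT().round(3))
E
```

```text
pics
scene [[ 7.9000e-01  4.8000e-01 -3.8000e-01  9.2434e+02]
 [ 6.1000e-01 -6.1000e-01  5.0000e-01 -4.7048e+02]
 [ 1.0000e-02 -6.3000e-01 -7.8000e-01  9.0437e+02]
 [ 0.0000e+00  0.0000e+00  0.0000e+00  1.0000e+00]] 496.2517747616939
top [[-0.0000e+00 -9.9000e-01  1.1000e-01  4.3401e+02]
 [-1.0000e+00  0.0000e+00 -0.0000e+00  3.4320e+01]
 [ 0.0000e+00 -1.1000e-01 -9.9000e-01  9.6115e+02]
 [ 0.0000e+00  0.0000e+00  0.0000e+00  1.0000e+00]] 445.0655894985167
{'time_s': 0.1, 'joints': array([-1.47538707e+00,  3.13348233e-01,  1.49835585e+00, -2.32774124e-05,
        1.33103571e+00, -2.23396462e-01]), 'dq': array([-1.60090222e-06, -1.82097065e-03, -1.40749169e-03,  3.53399741e-04,
        1.78646659e-03,  1.47076844e-03]), 'tau': array([ 3.97136318e-03, -4.12894714e+01, -2.60140765e+01, -3.29221996e-05,
        3.05175097e-03, -2.43072361e-05]), 'eef_pos': array([ 164.50835877, -498.26293171,  192.81776146]), 'ee_rot': array([-5.73121962e-04,  9.87321641e-01,  1.58731374e-01,  2.53989085e-05]), 'force': array([0.58188419, 0.08463805, 0.68563685]), 'wrist_torque': array([-0.03642808,  0.00215614, -0.01466629]), 'grip_force': 0.0, 'grip_width': 0.9983199831876619}
[[ 9.50000e-01  3.13000e-01 -0.00000e+00  1.64508e+02]
 [ 3.13000e-01 -9.50000e-01  1.00000e-03 -4.98263e+02]
 [ 0.00000e+00 -1.00000e-03 -1.00000e+00  1.92818e+02]
 [ 0.00000e+00  0.00000e+00  0.00000e+00  1.00000e+00]]
```

View pics/scene.png

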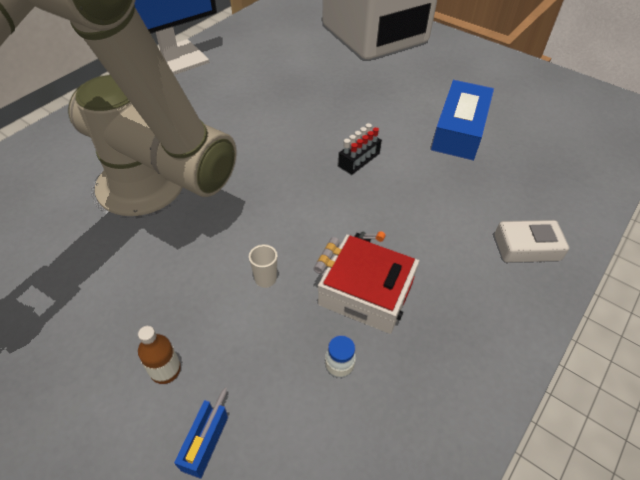

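View pics/top.png

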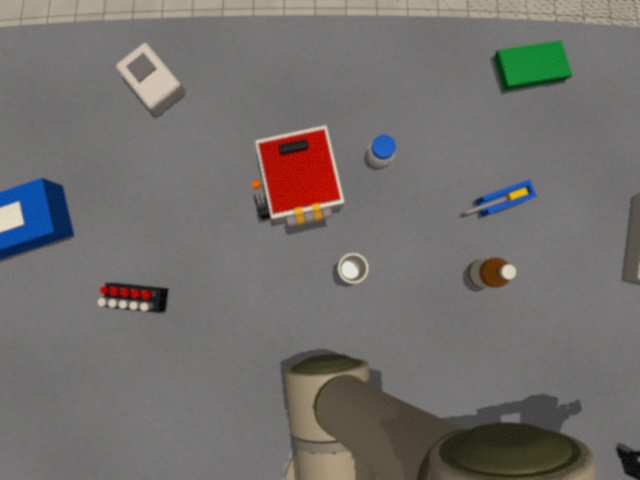

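Run:
```python
from h import *
for n in("scene","top"):
    c=dict(np.load(n+".npz")); hsv=cv2.cvtColor(c["pixels"],cv2.COLOR_RGB2HSV).astype(int)
    P,uv=cloud(c); H,S,V=hsv[uv[:,1],uv[:,0]].T
    def rep(nm,m):
        p=P[m]; 
        if len(p)<5: print(n,nm,len(p));return
        q=p[:,:2]-np.median(p[:,:2],0); rr=cv2.minAreaRect(p[:,:2].astype(np.float32)); print(n,nm,len(p),np.median(p,0).round(1),"zr",np.percentile(p[:,2],[2,98]).round(1),"rect",np.round(rr[0],1),np.round(rr[1],1),round(rr[2],1))
    reg=(P[:,0]>250)&(P[:,0]<800)&(P[:,1]>-480)&(P[:,1]<250)
    rep("red lid",reg&((H<6)|(H>174))&(S>180)&(P[:,2]>65)&(P[:,1]<200)&(P[:,1]>-150)&(P[:,0]>450))
    hol=reg&(P[:,1]<-230)&(P[:,0]>420)
    rep("blue holder top",hol&(H>100)&(H<125)&(S>150)&(P[:,2]>45))
    rep("yellow",hol&(H>18)&(H<32)&(S>150)&(P[:,2]>30))
    rep("rod",hol&(S<80)&(P[:,2]>18)&(P[:,2]<45)&(P[:,0]>500))
    rep("orange",reg&(H>=4)&(H<16)&(S>180)&(P[:,2]>60)&(P[:,1]>60)&(P[:,1]<200))
    rep("brass",reg&(H>12)&(H<28)&(S>100)&(P[:,2]>60)&(P[:,1]>0)&(P[:,1]<150)&(P[:,0]<560))
    rep("cup",reg&(P[:,1]<20)&(P[:,1]>-80)&(P[:,0]<460)&(P[:,0]>350)&(P[:,2]>70))
    rep("jar",reg&(H>100)&(H<125)&(S>150)&(P[:,1]>-150)&(P[:,1]<0)&(P[:,2]>50))
    rep("bottle",reg&(P[:,1]<-230)&(P[:,0]<450)&(P[:,2]>100))
```

```text
scene red lid 3620 [651.5  71.4  83.6] zr [80.5 87.1] rect [652.1  83.2] [145.9 150.2] 12.7
scene blue holder top 1061 [ 610.9 -368.5   53.1] zr [46.1 56.3] rect [ 608.  -363.5] [ 40.9 112. ] 19.1
scene yellow 197 [ 614.3 -386.6   47.4] zr [42.3 50.2] rect [ 614.2 -385.7] [14.1 40.2] 19.3
scene rod 262 [ 590.7 -318.5   32.8] zr [24.3 43.1] rect [ 601.2 -344.8] [ 29.1 155.5] 10.7
scene orange 60 [624.5 158.1  96.9] zr [ 83.4 100.7] rect [603.9 121.5] [107.2  16.6] 62.4
scene brass 64 [555.2  73.4  89.8] zr [85.8 93. ] rect [552.5  62.9] [64.7 14.3] 89.5
scene cup 194 [438.1 -19.8  81.2] zr [70.8 88.6] rect [442.7 -29.3] [32.7 59.9] 1.2
scene jar 529 [708.4 -97.   75.6] zr [69.4 78.9] rect [707.4 -96.2] [46.8 48.4] 1.9
scene bottle 216 [ 443.6 -320.6  141. ] zr [101.1 153.9] rect [ 437.1 -312.9] [25.4 50.2] 0.6
top red lid 4358 [647.1  78.6  83. ] zr [79.9 87. ] rect [652.1  79.9] [145.3 134.6] 12.3
top blue holder top 516 [ 606.8 -361.6   52.1] zr [47.7 55.6] rect [ 606.3 -362.2] [ 38.9 113. ] 19.6
top yellow 118 [ 614.  -382.8   45.8] zr [35.7 49.5] rect [ 614.8 -386.7] [12.9 45.4] 18.4
top rod 222 [ 592.9 -322.8   30.8] zr [21.  40.8] rect [ 596.  -342.4] [ 39.9 145. ] 12.8
top orange 98 [620.7 135.8  90.5] zr [80.8 99.4] rect [654.1 116.1] [101.5 151.2] 84.2
top brass 405 [301.   41.1 227. ] zr [ 83.3 286.8] rect [406.5  42.7] [307.8  79.6] 1.4
top cup 127 [438.2 -31.8  84.3] zr [72.6 87.9] rect [443.1 -27.3] [33.5 57.4] 0.1
top jar 415 [705.2 -93.1  74.9] zr [71.6 78.5] rect [705.8 -93.4] [45.5 47.1] 69.9
top bottle 347 [ 438.7 -303.4  118.8] zr [100.5 152.7] rect [ 435.5 -307.7] [41.7 28.5] 88.9
```

Run:
```python
from h import *
import rig; print([x for x in dir(rig) if not x.startswith('_')], getattr(rig,'grip_depth',None))
c=capture("wrist"); print(np.array(c["T_tool_cam"]).round(3),c["fx"],c["cx"],c["cy"],c["distortion"])
```

```text
['PlanningError', 'capture', 'finish_job', 'grip_depth', 'sense'] 18.700000000000003
[[-0.00000e+00 -9.51000e-01 -3.08000e-01  7.83280e+01]
 [ 1.00000e+00  0.00000e+00 -1.00000e-03  9.43000e-01]
 [ 1.00000e-03 -3.08000e-01  9.51000e-01 -1.80219e+02]
 [ 0.00000e+00  0.00000e+00  0.00000e+00  1.00000e+00]] 338.90742399913876 320.00720289028413 241.7026107659113 [-0.03332136  0.          0.          0.          0.        ]
```

Request:
servo_tool(commands=[[-1,[0.02,-0.003,0],[0,0,0]],[-1,[0.04,-0.005,0],[0,0,0]],[-1,[0.04,-0.005,0],[0,0,0]],[-1,[0.04,-0.005,0],[0,0,0]],[-1,[0.04,-0.005,0],[0,0,0]],[-1,[0.04,-0.005,0],[0,0,0]],[-1,[0.04,-0.005,0],[0,0,0]],[-1,[0.04,-0.005,0],[0,0,0]],[-1,[0.04,-0.005,0],[0,0,0]],[-1,[0.04,-0.005,0],[0,0,0]]])

```text
time_s: 0.98
eef_pos: [512.0, -332.5, 193.1]
ee_rot: [-0.0, 0.987, 0.159, -0.0]
force: [0.4, -0.2, -0.3]
grip_width: 1.0
grip_force: 0.0
```

Request:
servo_tool(commands=[[-1,[0.04,-0.005,0],[0,0,0]],[-1,[0.04,-0.005,0],[0,0,0]],[-1,[0,0,0],[0,0,-0.95]],[-1,[0,0,0],[0,0,-0.95]],[-1,[0,0,0],[0,0,-0.95]],[-1,[0,0,0],[0,0,-0.95]],[-1,[0,0,0],[0,0,-0.95]],[-1,[0,0,0],[0,0,-0.95]],[-1,[0,0,0],[0,0,-0.95]],[-1,[0,0,0],[0,0,-0.95]]])

```text
time_s: 1.82
eef_pos: [583.1, -299.2, 192.9]
ee_rot: [-0.0, 0.847, 0.531, -0.0]
force: [0.5, -0.2, 0.7]
grip_width: 1.0
grip_force: 0.0
```

Request:
servo_tool(commands=[[-1,[0,0,0],[0,0,-0.95]],[-1,[0,0,0],[0,0,-0.95]],[-1,[0,0,0],[0,0,-0.95]],[-1,[0,0,0],[0,0,-0.95]],[-1,[0,0,0],[0,0,-0.95]],[-1,[0,0,0],[0,0,-0.95]],[-1,[0,0,0],[0,0,-0.95]],[-1,[0,0,0],[0,0,-0.95]],[-1,[0,0,0],[0,0,0]],[-1,[0,0,0],[0,0,0]]])

```text
time_s: 2.65
eef_pos: [583.1, -299.2, 193.0]
ee_rot: [-0.0, 0.579, 0.816, 0.0]
force: [-0.1, 0.1, 0.9]
grip_width: 1.003
grip_force: 0.0
```

```bash
cat > pin.py <<'E'
from h import *
def pin(c,box,zax_top=None):
    """flag top rect & rod cloud in box (x0,x1,y0,y1)"""
    hsv=cv2.cvtColor(c["pixels"],cv2.COLOR_RGB2HSV).astype(int); P,uv=cloud(c); H,S,V=hsv[uv[:,1],uv[:,0]].T
    b=(P[:,0]>box[0])&(P[:,0]<box[1])&(P[:,1]>box[2])&(P[:,1]<box[3])
    return P,uv,H,S,V,b
def rep(nm,p):
    if len(p)<8: print(nm,len(p)); return
    rr=cv2.minAreaRect(p[:,:2].astype(np.float32)); print(nm,len(p),"med",np.median(p,0).round(1),"z",np.percentile(p[:,2],[2,50,98]).round(1),"rect",np.round(rr[0],1),np.round(rr[1],1),round(rr[2],2))
E
python3 - <<'E'
from pin import *
c=cam("wrist"); save(c,"w1.png"); np.savez("w1.npz",**{k:np.array(v) for k,v in c.items()}); print(toolT().round(3),sense()["time_s"],sense()["joints"].round(2))
P,uv,H,S,V,b=pin(c,(500,700,-460,-220))
rep("yellow",P[b&(H>18)&(H<32)&(S>150)&(P[:,2]>30)])
rep("blue",P[b&(H>100)&(H<125)&(S>150)&(P[:,2]>46)])
rep("rod",P[b&(S<90)&(P[:,2]>24)&(P[:,2]<45)&(P[:,1]>-305)])
E
```

```text
[[-3.30000e-01  9.44000e-01 -0.00000e+00  5.83110e+02]
 [ 9.44000e-01  3.30000e-01  0.00000e+00 -2.99279e+02]
 [ 0.00000e+00 -0.00000e+00 -1.00000e+00  1.93060e+02]
 [ 0.00000e+00  0.00000e+00  0.00000e+00  1.00000e+00]] 2.7 [-0.65  0.61  1.05  0.    1.48 -0.99]
yellow 0
blue 2013 med [ 605.9 -359.4   51.3] z [49.5 51.3 52.8] rect [ 605.9 -361.9] [ 37.7 111.8] 19.55
rod 324 med [ 580.5 -289.3   30.1] z [26.  30.1 32.5] rect [ 583.6 -293. ] [19.6 45.9] 44.68
```

View pics/w1.png

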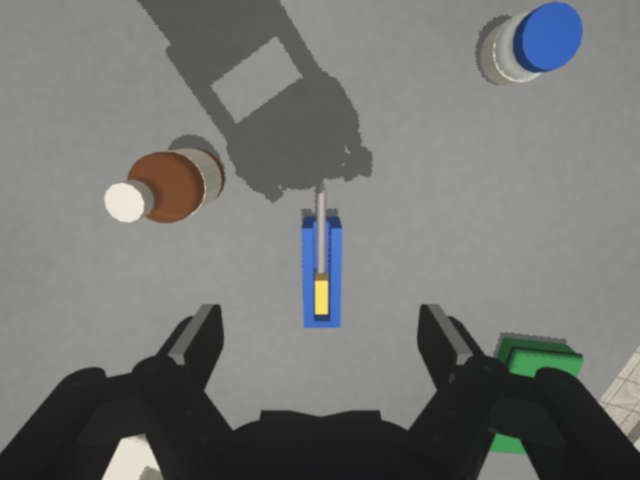

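Run:
```python
from h import *
c=dict(np.load("w1.npz")); hsv=cv2.cvtColor(c["pixels"],cv2.COLOR_RGB2HSV).astype(int); H,S,V=hsv.transpose(2,0,1)
m=(H>15)&(H<35)&(S>120); m[:250]=0; m[330:]=0
m=m.astype(np.uint8)
v,u=np.nonzero(m); print("flag px",u.min(),u.max(),v.min(),v.max(), "z_map",np.percentile(c["z_map"][v,u],[5,50,95]))
top=onz(c,np.c_[u,v],46); print("flag",cv2.minAreaRect(top[:,:2].astype(np.float32)))
z=c["z_map"]
# rod pixels: row-wise center, high depth contrast to bench
for r in range(178,216,5):
    row=c["pixels"][r,308:334].astype(int).sum(1); print(r,row.tolist())
T=c["W"]; print(onz(c,[(320.5,185),(320.5,215),(321,270)],27).round(1))
P,uv=cloud(c); b=(P[:,2]>24)&(P[:,2]<40)&(uv[:,1]<214)&(uv[:,1]>180)&(abs(uv[:,0]-320)<12)
p=P[b]; print(len(p),uv[b].min(0),uv[b].max(0)); 
for r in (185,190,195,200,205,210):
    k=b&(uv[:,1]==r); print(r,uv[k][:,0].tolist(),P[k][:,2].round(0).tolist())
```

```text
flag px 315 327 275 313 z_map [357.72789154 363.43817139 382.86998901]
flag ((612.0242919921875, -380.6507873535156), (13.063072204589844, 44.92457962036133), 19.3255615234375)
178 [283, 283, 283, 283, 282, 282, 282, 279, 280, 279, 279, 279, 279, 279, 285, 305, 349, 374, 353, 323, 310, 298, 289, 298, 311, 312]
183 [279, 279, 281, 281, 279, 280, 279, 281, 278, 282, 279, 286, 295, 309, 329, 354, 396, 429, 439, 441, 441, 441, 442, 441, 439, 439]
188 [310, 343, 384, 409, 426, 431, 415, 361, 299, 278, 285, 304, 318, 325, 328, 333, 363, 405, 429, 435, 437, 437, 437, 436, 436, 435]
193 [437, 437, 439, 437, 438, 436, 420, 367, 303, 295, 322, 366, 435, 485, 497, 483, 444, 404, 409, 433, 442, 444, 443, 445, 441, 441]
198 [439, 442, 439, 441, 439, 438, 422, 374, 334, 369, 431, 488, 535, 552, 532, 493, 442, 401, 404, 434, 444, 443, 441, 443, 441, 438]
203 [446, 443, 444, 447, 444, 440, 413, 359, 329, 368, 429, 487, 535, 554, 530, 491, 441, 398, 401, 430, 440, 441, 437, 440, 437, 436]
208 [393, 370, 394, 429, 444, 440, 412, 356, 331, 368, 430, 490, 535, 550, 528, 488, 439, 390, 384, 400, 383, 355
[... 172 characters left out ...]
   27. ]
 [ 584.3 -303.1   27. ]
 [ 605.3 -361.6   27. ]]
275 [317 183] [326 213]
185 [319, 320, 321, 322, 323] [26.0, 28.0, 29.0, 29.0, 28.0]
190 [318, 319, 320, 321, 322, 323, 324, 325] [29.0, 30.0, 29.0, 30.0, 31.0, 30.0, 29.0, 28.0]
195 [317, 318, 319, 320, 321, 322, 323, 324, 325, 326] [28.0, 31.0, 31.0, 31.0, 32.0, 31.0, 31.0, 30.0, 31.0, 27.0]
200 [317, 318, 319, 320, 321, 322, 323, 324, 325, 326] [27.0, 29.0, 32.0, 31.0, 32.0, 31.0, 31.0, 31.0, 30.0, 28.0]
205 [317, 318, 319, 320, 321, 322, 323, 324, 325, 326] [28.0, 31.0, 30.0, 30.0, 33.0, 31.0, 30.0, 30.0, 29.0, 26.0]
210 [317, 318, 319, 320, 321, 322, 323, 324, 325, 326] [28.0, 30.0, 30.0, 30.0, 31.0, 30.0, 31.0, 31.0, 29.0, 28.0]
```

Request:
servo_tool(commands=[[-1,[0.008,0,0.02],[0,0,0]],[-1,[0,0,0.035],[0,0,0]],[-1,[0,0,0.035],[0,0,0]],[-1,[0,0,0.035],[0,0,0]],[-1,[0,0,0.026],[0,0,0]],[-1,[0,0,0.015],[0,0,0]],[-1,[0,0,0.005],[0,0,0]],[0.3,[0,0,0],[0,0,0]],[1,[0,0,0],[0,0,0]],[1,[0,0,0],[0,0,0]]], squeeze=80)

```text
time_s: 3.53
eef_pos: [581.3, -292.3, 24.0]
ee_rot: [0.001, 0.578, 0.816, -0.0]
force: [-0.1, -0.4, 0.8]
grip_width: 0.606
grip_force: 0.0
```

Request:
servo_tool(commands=[[1,[0,0,0],[0,0,0]],[1,[0,0,0],[0,0,0]],[1,[0,0,0],[0,0,0]],[1,[0,0,0],[0,0,0]],[1,[0,0,0],[0,0,0]]])

```text
time_s: 3.95
eef_pos: [580.5, -291.8, 22.5]
ee_rot: [0.0, 0.577, 0.816, -0.0]
force: [-0.2, -0.6, -0.0]
grip_width: 0.001
grip_force: 0.0
```

Run:
```python
from pin import *
c=cam("wrist"); 
im=c["pixels"][:,:,::-1]; cv2.imwrite("pics/w2.png",im[150:480,120:520])
print(sense()["grip_width"],sense()["grip_force"])
```

```text
-0.0015460045049485965 0.0
```

View pics/w2.png

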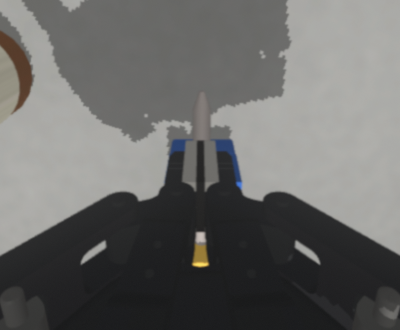

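Request:
servo_tool(commands=[[0.6,[0,0,0],[0,0,0]],[0.4,[0,0,0],[0,0,0]],[0.2,[0,0,0],[0,0,0]],[0.2,[0,0,0],[0,0,0]],[0.2,[0,0,0],[0,0,0]]])

```text
time_s: 4.42
eef_pos: [580.5, -291.8, 22.3]
ee_rot: [0.0, 0.577, 0.816, -0.0]
force: [0.0, 0.5, -0.4]
grip_width: 0.398
grip_force: 0.0
```

Run:
```python
from pin import *
c=cam("wrist"); s=sense();print(s["grip_width"],s["eef_pos"])
im=c["pixels"][:,:,::-1]; cv2.imwrite("pics/w3.png",im[150:480,120:520])
P,uv,H,S,V,b=pin(c,(500,700,-460,-220))
y=b&(H>15)&(H<35)&(S>120)&(P[:,2]>25)&(P[:,2]<110); rep("yellow",P[y])
k=b&(S<90)&(P[:,2]>12)&(P[:,2]<60)&(abs(uv[:,0]-321)<12)&(uv[:,1]<300); rep("rod",P[k]);
```

```text
0.39676251003994645 [ 580.51045211 -291.76806894   22.2859307 ]
yellow 442 med [ 606.8 -365.8   39. ] z [28.1 39.  45.8] rect [ 606.9 -366.2] [13.   4.2] 20.45
rod 917 med [ 579.4 -287.3   30.1] z [26.3 30.1 32. ] rect [ 580.8 -290.5] [10.6 41.8] 18.6
```

View pics/w3.png

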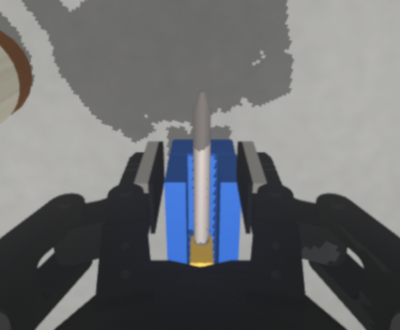

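Request:
servo_tool(commands=[[0.2,[0,0,0.005],[0,0,0]],[0.2,[0,0,0.004],[0,0,0]],[0.2,[0,0,0],[0,0,0]],[0.6,[0,0,0],[0,0,0]],[1,[0,0,0],[0,0,0]],[1,[0,0,0],[0,0,0]],[1,[0,0,0],[0,0,0]],[1,[0,0,0],[0,0,0]]])

```text
time_s: 5.13
eef_pos: [580.6, -291.8, 13.4]
ee_rot: [0.0, 0.577, 0.816, -0.0]
force: [-0.4, 0.6, -0.3]
grip_width: -0.001
grip_force: 0.0
```

Run:
```python
from pin import *
c=cam("wrist"); T=toolT(); P,uv=cloud(c); Q=(P-T[:3,3])@T[:3,:3]
for r in range(270,400,8):
    out=[]
    for col in (296,304,312,316,320,324,328,336,344):
        k=(uv[:,0]==col)&(uv[:,1]==r)
        out.append(tuple(Q[k][0].round(0).astype(int).tolist()) if k.any() else None)
    print(r,out)
im=c["pixels"][:,:,::-1]; cv2.imwrite("pics/w4.png",cv2.resize(im[220:400,220:420],None,fx=3,fy=3))
```

```text
270 [(-4, -15, 15), (-4, -11, 15), (-3, -6, 15), (10, -3, -17), (10, -1, -18), (10, 2, -19), (9, 4, -15), (-3, 9, 15), (-4, 14, 15)]
278 [(-8, -15, 13), (-9, -11, 15), (-8, -6, 12), (5, -3, -16), (6, -1, -18), (6, 2, -18), (5, 4, -16), (-9, 9, 15), (-8, 14, 14)]
286 [(-14, -16, 14), (-14, -11, 14), (-14, -6, 13), (1, -3, -17), (1, -1, -18), (1, 2, -18), (1, 4, -17), (-14, 10, 15), (-14, 15, 14)]
294 [(-20, -16, 14), (-19, -11, 13), (10, -4, -45), (10, -2, -45), (11, -1, -46), (10, 1, -46), (10, 3, -46), (-19, 10, 14), (-19, 15, 13)]
302 [(6, -11, -46), (6, -8, -45), (10, -4, -53), (10, -2, -52), (10, -1, -53), (11, 1, -54), (10, 3, -53), (7, 7, -46), (6, 10, -44)]
310 [(6, -11, -52), (11, -7, -60), (10, -4, -59), (10, -2, -59), (11, -1, -61), (11, 1, -61), (10, 3, -60), (10, 6, -60), (7, 10, -54)]
318 [(6, -10, -59), (10, -7, -65), (10, -4, -65), (10, -2, -66), (10, -1, -66), (10, 1, -65), (10, 3, -66), (10, 6, -66), (6, 9, -59)]
326 [(7, -10, -66), (10, -6, -72), (10, -3, -72), (10, -2, -71), (10, 0, -71), (10, 1, -72), (11, 2, -73), (10, 5, -71), (7, 9, -66)]
334 [(13, -9, -80), (1
[... 503 characters left out ...]
1)]
366 [(11, -8, -95), (11, -5, -95), (8, -3, -91), (-2, -2, -78), (-5, 0, -75), (-2, 1, -78), (7, 2, -90), (11, 4, -95), (11, 7, -94)]
374 [(16, -7, -105), (16, -5, -105), (1, -3, -86), (-5, -2, -79), (-7, 0, -76), (-4, 1, -80), (0, 2, -85), (16, 4, -105), (16, 6, -105)]
382 [(16, -7, -108), (16, -5, -108), (-3, -3, -86), (-7, -2, -81), (-61, -1, -18), (-8, 1, -80), (-3, 2, -85), (16, 4, -108), (16, 6, -108)]
390 [(15, -7, -110), (13, -5, -108), (-6, -3, -86), (-67, -3, -17), (-67, -1, -18), (-66, 2, -18), (-6, 2, -85), (14, 4, -109), (16, 6, -111)]
398 [(16, -6, -113), (11, -5, -108), (-9, -3, -87), (-74, -3, -16), (-73, -1, -17), (-73, 2, -17), (-9, 2, -86), (11, 4, -108), (16, 5, -113)]
```

View pics/w4.png

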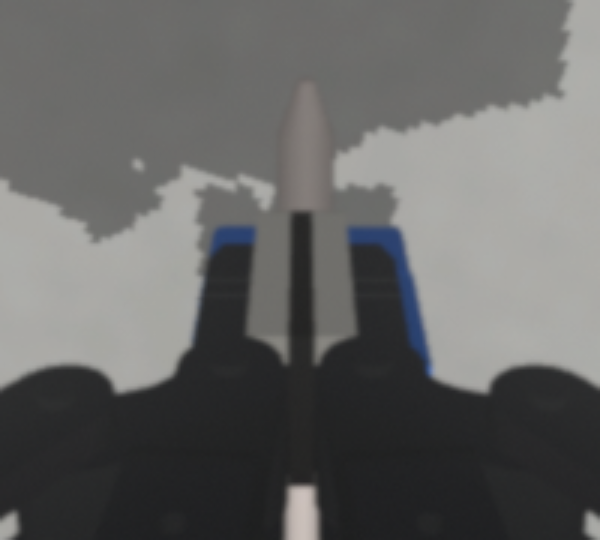

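Request:
servo_tool(commands=[[0.2,[0,0,0],[0,0,0]],[0.2,[0,0,0],[0,0,0]],[0.2,[0,0,0],[0,0,0]],[0.2,[0,0,0.01],[0,0,0]],[0.2,[0,0,0.015],[0,0,0]],[0.2,[0,0,0.01],[0,0,0]],[0.2,[0,0,0.0015],[0,0,0]],[0.6,[0,0,0],[0,0,0]],[1,[0,0,0],[0,0,0]],[1,[0,0,0],[0,0,0]]])

```text
time_s: 6.02
eef_pos: [580.9, -292.0, -22.5]
ee_rot: [0.001, 0.577, 0.816, 0.0]
force: [0.5, 0.0, -0.5]
grip_width: 0.087
grip_force: 78.1
```

Request:
servo_tool(commands=[[1,[0,0,0],[0,0,0]],[1,[0,0,0],[0,0,0]],[1,[0,0,0],[0,0,0]]])

```text
time_s: 6.27
eef_pos: [580.8, -291.9, -22.7]
ee_rot: [0.001, 0.577, 0.816, -0.0]
force: [0.5, -0.0, 0.5]
grip_width: 0.084
grip_force: 78.3
```

Run:
```python
from pin import *
c=cam("wrist"); T=toolT(); s=sense(); print(s["grip_width"],s["grip_force"],s["eef_pos"]); P,uv=cloud(c); Q=(P-T[:3,3])@T[:3,:3]
for r in range(250,320,6):
    out=[]
    for col in (304,312,316,320,324,328,336):
        k=(uv[:,0]==col)&(uv[:,1]==r)
        out.append(tuple(Q[k][0].round(0).astype(int).tolist()) if k.any() else None)
    print(r,out)
```

```text
0.08567247249144123 78.34756404161453 [ 580.79464702 -291.94212813  -22.73548964]
250 [(23, -8, -22), (23, -4, -23), (23, -2, -23), (23, 0, -22), (22, 1, -21), (22, 3, -21), (23, 7, -22)]
256 [(19, -8, -22), (19, -4, -22), (19, -2, -21), (20, 0, -23), (20, 1, -22), (20, 3, -23), (20, 7, -22)]
262 [(16, -9, -21), (16, -4, -22), (16, -2, -22), (16, 0, -22), (16, 2, -21), (16, 3, -22), (16, 7, -23)]
268 [(13, -9, -22), (13, -5, -23), (13, -2, -23), (14, 0, -23), (13, 2, -22), (13, 4, -22), (13, 8, -23)]
274 [(10, -9, -22), (10, -5, -22), (10, -2, -24), (22, 0, -51), (22, 1, -50), (10, 4, -22), (10, 8, -22)]
280 [(7, -9, -23), (7, -5, -22), (19, -2, -51), (19, 0, -51), (19, 1, -50), (7, 4, -23), (7, 8, -22)]
286 [(3, -9, -23), (16, -4, -50), (17, -2, -52), (17, 0, -52), (17, 1, -51), (16, 3, -49), (3, 8, -22)]
292 [(10, -8, -44), (13, -4, -50), (15, -2, -53), (15, 0, -53), (15, 1, -52), (15, 3, -53), (10, 7, -44)]
298 [(10, -7, -49), (12, -4, -52), (13, -2, -54), (12, 0, -53), (12, 1, -53), (12, 3, -53), (10, 6, -49)]
304 [(10, -7, -55), (10, -4, -53), (10, -2, -54), (10, 0, -53), (10, 1, -54), (10, 3, -55), (10, 6, -54)]
310 [(10, -7, -59), (7, -4, -54), (6, -2, -53), (7, 0, -54), (7, 1, -53), (8, 3, -55), (10, 6, -59)]
316 [(10, -7, -63), (5, -4, -55), (4, -2, -54), (5, 0, -55), (4, 1, -53), (6, 3, -57), (10, 6, -64)]
```

Request:
servo_tool(commands=[[1,[0,0,-0.01],[0,0,0]],[1,[0,0,-0.02],[0,0,0]],[1,[0,0,-0.03],[0,0,0]],[1,[0,0,-0.03],[0,0,0]],[1,[0,0,-0.01],[0,0,0.58]],[1,[0,0,0],[0,0,0.59]],[1,[0.02,0.005,0],[0,0,0]],[1,[0.03,0.007,0],[0,0,0]],[1,[0.03,0.007,0],[0,0,0]],[1,[0.03,0.007,0],[0,0,0]]])

```text
time_s: 7.15
eef_pos: [581.9, -177.6, 77.4]
ee_rot: [0.0, 0.627, 0.779, 0.0]
force: [0.3, -0.0, -0.9]
grip_width: 0.085
grip_force: 78.2
```

Request:
servo_tool(commands=[[1,[0.03,0.006,0],[0,0,0]],[1,[0.03,0.006,0],[0,0,0]],[1,[0.03,0.006,0],[0,0,0]],[1,[0.025,0.006,0],[0,0,0]],[1,[0.015,0.003,0],[0,0,0]],[1,[0,0,0],[0,0,0]],[1,[0,0,0],[0,0,0]]])

```text
time_s: 7.73
eef_pos: [580.6, -45.7, 77.4]
ee_rot: [0.0, 0.626, 0.78, -0.0]
force: [-0.6, -1.5, -0.4]
grip_width: 0.083
grip_force: 78.2
```

Run:
```python
from pin import *
s=sense(); print(s["time_s"],s["grip_width"],s["grip_force"],s["eef_pos"],s["force"]); print(toolT()[:3,0])
c=cam("wrist"); np.savez("w5.npz",**{k:np.array(v) for k,v in c.items()}); save(c,"w5.png")
```

```text
7.7333 0.08321638533375518 78.24864462018013 [580.60859044 -45.69641774  77.40164923] [-0.61229502 -1.4859789  -0.39742946]
[-2.16844467e-01  9.76206073e-01 -4.23902041e-04]
```

View pics/w5.png

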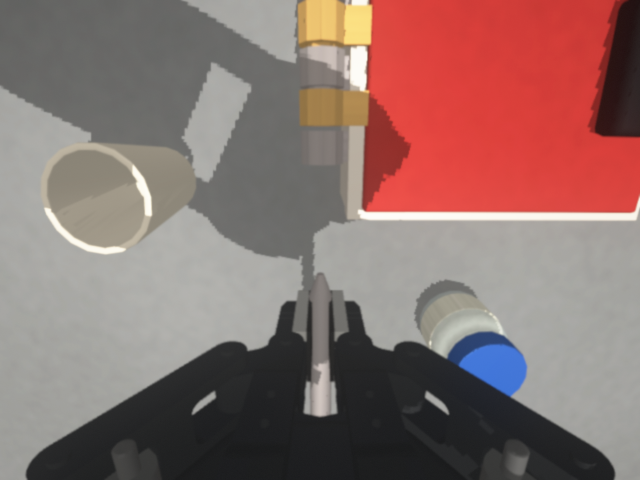

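```bash
cat > hinge.py <<'E'
from pin import *
def hinge(c):
    hsv=cv2.cvtColor(c["pixels"],cv2.COLOR_RGB2HSV).astype(int); P,uv=cloud(c); H,S,V=hsv[uv[:,1],uv[:,0]].T
    red=((H<6)|(H>174))&(S>150)&(P[:,2]>76)&(P[:,2]<90); rep("red",P[red])
    # knuckles: points z 82..95 left of lid in nominal hinge frame
    o=np.array([566.,18.]); xh=np.array([.976,.216]); yh=np.array([-.216,.976])
    q=P[:,:2]-o; X=q@xh; Y=q@yh; k=(abs(X)<16)&(Y>-8)&(Y<70)&(P[:,2]>72)&(P[:,2]<100)
    print("kn",k.sum(),"Ymin",np.percentile(Y[k],[0,1,3]).round(1),"ztop",np.percentile(P[k][:,2],[50,90,97]).round(1))
    for a in range(0,64,8):
        m=k&(Y>=a)&(Y<a+8)
        if m.sum()>30:
            t=m&(P[:,2]>np.percentile(P[m][:,2],97)-3); e=m&(P[:,2]>80)
            print(a,m.sum(),"X of top",X[t].mean().round(1),"edges",np.percentile(X[e],[1,99]).round(1),"z",np.percentile(P[m][:,2],[50,97]).round(1))
    rr=P[red]; 
    return X,Y,P,uv
E
python3 - <<'E'
from hinge import *
c=dict(np.load("w5.npz")); X,Y,P,uv=hinge(c)
# lid's edges directions from pixels: red mask boundary at z=83
hsv=cv2.cvtColor(c["pixels"],cv2.COLOR_RGB2HSV).astype(int); m=((hsv[...,0]<6)|(hsv[...,0]>174))&(hsv[...,1]>150)
bot=[(u,np.nonzero(m[:300,u])[0].max()) for u in range(420,630,10)]; w=onz(c,bot,83)
a=np.polyfit(w[:,0],w[:,1],1); print("lid -y edge angle",np.degrees(np.arctan(a[0])), "pt",w[10])
lef=[(np.nonzero(m[r,300:500])[0].min()+300,r) for r in list(range(52,85,4))+list(range(130,205,5))]; w=onz(c,lef,83)
a=np.polyfit(w[:,1],w[:,0],1); print("lid hinge edge angle",np.degrees(np.arctan(a[0])),"x at",w[0],w[-1])
g=c["pixels"].astype(int).sum(2)
for r in (145,155): print(r,[(u,int(g[r,u])) for u in range(294,352,2)])
for u in (312,320,328): print(u,[(r,int(g[r,u])) for r in range(156,176)])
print(onz(c,[(303,145),(342,145),(303,155),(341,155)],80).round(1), onz(c,[(320,164)],80).round(1))
E
```

```text
red 53008 med [642.8  59.3  82.6] z [81.2 82.6 84. ] rect [655.7  61.3] [149.   99.8] 12.71
kn 8056 Ymin [-8.  -1.5  0.4] ztop [88.3 90.4 91. ]
0 747 X of top 0.9 edges [-9. 11.] z [88.8 90.9]
8 555 X of top 0.7 edges [-9.4 10.9] z [88.6 90.9]
16 951 X of top 0.5 edges [-9.7 15.6] z [88.1 91. ]
24 983 X of top 0.4 edges [-9.5 15.9] z [88.2 91. ]
32 875 X of top 0.9 edges [-9.4 12.3] z [88.2 91. ]
40 908 X of top 0.9 edges [-9.3 10.7] z [88.8 91.1]
48 1046 X of top 0.3 edges [-9.6 15.4] z [87.2 91. ]
56 1169 X of top 0.4 edges [-10.   15.8] z [88.3 91. ]
lid -y edge angle 12.414871989402721 pt [675.43807205  15.63352255  83.        ]
lid hinge edge angle -12.811324340139777 x at [577.65643845  70.2884646   83.        ] [592.94476317   2.55030582  83.        ]
145 [(294, 323), (296, 326), (298, 325), (300, 322), (302, 329), (304, 336), (306, 334), (308, 342), (310, 361), (312, 366), (314, 369), (316, 373), (318, 369), (320, 365), (322, 362), (324, 364), (326, 367), (328, 372), (330, 372), (332, 367), (334, 362), (336, 336), (338, 335), (340, 339), (342, 347), (344, 382), (346, 385), (3
[... 516 characters left out ...]
, 321), (168, 318), (169, 320), (170, 320), (171, 320), (172, 320), (173, 318), (174, 318), (175, 318)]
320 [(156, 367), (157, 366), (158, 366), (159, 367), (160, 367), (161, 367), (162, 366), (163, 365), (164, 357), (165, 340), (166, 324), (167, 319), (168, 320), (169, 321), (170, 319), (171, 316), (172, 317), (173, 318), (174, 317), (175, 316)]
328 [(156, 372), (157, 372), (158, 370), (159, 370), (160, 371), (161, 369), (162, 371), (163, 369), (164, 360), (165, 342), (166, 323), (167, 321), (168, 320), (169, 322), (170, 322), (171, 322), (172, 320), (173, 321), (174, 320), (175, 323)]
[[556.2  22.6  80. ]
 [575.4  26.9  80. ]
 [557.2  17.8  80. ]
 [576.1  22.   80. ]] [[566.6  15.3  80. ]]
```

Request:
servo_tool(commands=[[1,[0,0,0.015],[0,0,0]],[1,[0,0,0.03],[0,0,0]],[1,[0,0,0.03],[0,0,0]],[1,[0,0,0.025],[0,0,0]],[1,[0,0,0.01],[0,0,0]],[1,[0,0,0.005],[0,0,0]],[1,[0,0,0.003],[0,0,0]],[1,[0,0,0],[0,0,0]],[1,[0,0,0],[0,0,0]]])

```text
time_s: 8.53
eef_pos: [579.7, -47.0, -37.6]
ee_rot: [-0.001, 0.626, 0.78, -0.001]
force: [-19.4, 1.0, 29.5]
grip_width: 0.085
grip_force: 94.6
```

Request:
servo_tool(commands=[[1,[0,0,-0.002],[0,0,0]],[1,[0,0,-0.001],[0,0,0]],[1,[0,0,0],[0,0,0]]])

```text
time_s: 8.78
eef_pos: [581.4, -46.8, -37.1]
ee_rot: [0.001, 0.627, 0.779, 0.0]
force: [0.5, 0.5, -1.3]
grip_width: 0.086
grip_force: 78.6
```

Run:
```python
from pin import *
s=sense(); T=toolT(); print(s["eef_pos"],s["force"],s["wrist_torque"],s["joints"]); c=cam("wrist"); P,uv=cloud(c); Q=(P-T[:3,3])@T[:3,:3]
for r in range(250,420,10):
    out=[]
    for col in (304,310,316,321,326,332,338):
        k=(uv[:,0]==col)&(uv[:,1]==r)
        out.append(tuple(Q[k][0].round(0).astype(int).tolist()+[int(P[k][0][2])]) if k.any() else None)
    print(r,out)
```

```text
[581.35783919 -46.80985043 -37.12328367] [ 0.52966282  0.46598811 -1.31536314] [ 0.0726323  -0.02038428  0.02555335] [-2.81088704e-01  7.06757609e-01  1.53921550e+00 -1.33271089e-05
  8.93549440e-01 -4.97558916e-01]
250 [(28, -8, -36, 0), (28, -5, -37, 0), (28, -2, -37, 0), (28, 0, -37, 0), (28, 2, -37, 0), (28, 5, -37, 0), (28, 8, -38, 0)]
260 [(23, -8, -37, 0), (23, -5, -37, 0), (23, -2, -36, -1), (23, 0, -37, 0), (23, 2, -36, -1), (23, 5, -38, 0), (23, 8, -37, 0)]
270 [(18, -8, -36, 0), (18, -5, -36, -1), (18, -2, -36, -1), (18, 0, -37, 0), (18, 2, -36, 0), (19, 5, -38, 0), (18, 8, -37, 0)]
280 [(13, -8, -37, 0), (13, -5, -37, 0), (19, -2, -50, 13), (20, 0, -52, 14), (18, 2, -49, 11), (13, 5, -37, 0), (13, 8, -36, 0)]
290 [(10, -8, -41, 4), (10, -5, -41, 4), (16, -2, -53, 15), (16, 0, -53, 15), (15, 2, -52, 14), (10, 5, -41, 3), (10, 8, -42, 4)]
300 [(10, -7, -51, 13), (10, -5, -51, 13), (12, -2, -54, 16), (12, 0, -54, 16), (11, 2, -53, 15), (11, 5, -52, 14), (10, 7, -51, 13)]
310 [(10, -7, -60, 22), (10, -4, -60, 22), (7, -2, -54, 16), (7, 0, -54, 16), (7, 2, -53, 16), (10, 4, -5
[... 667 characters left out ...]
 5, -91, 54)]
370 [(2, -6, -85, 48), (-7, -4, -74, 37), (-23, -2, -54, 16), (-23, 0, -54, 17), (-24, 2, -53, 15), (-6, 4, -75, 37), (7, 5, -92, 54)]
380 [(-3, -6, -84, 46), (-11, -4, -75, 38), (-29, -2, -54, 16), (-29, 0, -54, 16), (-30, 2, -52, 15), (-11, 4, -75, 38), (-2, 6, -85, 47)]
390 [(-7, -6, -85, 48), (-50, -6, -37, 0), (-35, -2, -53, 16), (-34, 0, -54, 17), (-36, 2, -52, 15), (-50, 6, -37, 0), (-6, 6, -86, 49)]
400 [(-8, -6, -88, 50), (-57, -6, -36, -1), (-41, -2, -53, 16), (-39, 0, -55, 17), (-41, 2, -53, 15), (-56, 6, -37, 0), (-9, 6, -87, 50)]
410 [(-63, -9, -37, 0), (-63, -6, -37, 0), (-47, -2, -53, 15), (-46, 0, -54, 16), (-48, 2, -52, 15), (-64, 6, -36, -1), (-8, 6, -92, 55)]
```

Request:
servo_tool(commands=[[1,[0,0,-0.0005],[0,0.25,0]],[1,[0,0,0],[0,0.2,0]],[1,[0,0,0],[0,0,0]],[0.8,[0,0,0],[0,0,0]],[0.78,[0,0,0],[0,0,0]],[0.7,[0,0,0],[0,0,0]],[0.6,[0,0,0],[0,0,0]],[0.5,[0,0,-0.001],[0,-0.25,0]],[0.4,[0,0,0],[0,-0.2,0]],[0.4,[0,0,0],[0,0,0]]])

```text
time_s: 9.67
eef_pos: [580.0, -45.4, -37.1]
ee_rot: [-0.0, 0.626, 0.78, -0.001]
force: [-0.5, 0.6, -0.9]
grip_width: 0.296
grip_force: 0.0
```

Run:
```python
from pin import *
s=sense(); print(s["eef_pos"],s["force"],s["grip_width"]); c=cam("wrist"); np.savez("w6.npz",**{k:np.array(v) for k,v in c.items()})
P,uv=cloud(c); k=(abs(uv[:,0]-321)<30)&(uv[:,1]>200)&(P[:,2]>4)&(P[:,2]<14); p=P[k]
o=np.array([566.,18.]); xh=np.array([.976,.216]); yh=np.array([-.216,.976])
X=(p[:,:2]-o)@xh; Y=(p[:,:2]-o)@yh
for a in range(-120,-30,8):
    m=(Y>=a)&(Y<a+8)&(abs(X)<12)
    if m.sum()>10: print(a,m.sum(),X[m].mean().round(2),np.percentile(p[m][:,2],[50,95]).round(1))
print("tip Y",np.percentile(Y[abs(X)<6],[99,100]))
print("flag?",[ (q[0],q[1]) for q in uv[k][::400]])
```

```text
[580.02346908 -45.35971242 -37.10071352] [-0.52588683  0.59496977 -0.94318311] 0.2963129959178362
-120 233 0.43 [8.5 9.8]
-112 240 0.21 [8.5 9.9]
-104 260 0.25 [8.5 9.8]
-96 276 0.45 [8.6 9.9]
-88 300 0.33 [8.6 9.9]
-80 288 0.36 [8.5 9.9]
-72 309 0.38 [8.7 9.8]
-64 337 0.1 [ 8.6 10.1]
-56 315 0.37 [7.3 9.4]
-48 49 0.41 [5.8 7.1]
tip Y [-46.99109951 -45.57888022]
flag? [(np.int64(319), np.int64(272)), (np.int64(325), np.int64(297)), (np.int64(320), np.int64(314)), (np.int64(313), np.int64(331)), (np.int64(327), np.int64(349)), (np.int64(328), np.int64(369)), (np.int64(324), np.int64(390)), (np.int64(323), np.int64(412))]
```

Request:
servo_tool(commands=[[0.2,[0,0,-0.02],[0,0,0]],[0,[0,0,-0.02],[0,0,0]],[0,[-0.02,0.0003,0],[0,0,0]],[0,[-0.035,0,0],[0,0,0]],[0,[-0.035,0,0],[0,0,0]],[0,[-0.02,0,0],[0,0,0]],[0,[-0.005,0,0],[0,0,0]],[0,[0,0,0],[0,0,0]]])

```text
time_s: 10.38
eef_pos: [605.4, -159.4, 2.8]
ee_rot: [-0.0, 0.627, 0.779, 0.0]
force: [-0.9, 0.9, 0.4]
grip_width: 0.502
grip_force: 0.0
```

```bash
cat > pinlie.py <<'E'
from pin import *
def pinlie():
    s=sense(); T=toolT(); print(s["time_s"],s["eef_pos"].round(1),s["grip_width"].__round__(3)); c=cam("wrist")
    P,uv=cloud(c); Q=(P-T[:3,3])@T[:3,:3]
    hsv=cv2.cvtColor(c["pixels"],cv2.COLOR_RGB2HSV).astype(int); H,S,V=hsv[uv[:,1],uv[:,0]].T
    y=(H>15)&(H<35)&(S>120)&(abs(Q[:,1])<20); print("yellow tool",np.percentile(Q[y],[2,50,98],axis=0).round(1).tolist(),y.sum())
    print("top of flag x-range",np.percentile(Q[y&(P[:,2]>P[y][:,2].max()-4)],[1,99],axis=0).round(1).tolist())
    return c,P,uv,Q,H,S,V
E
python3 - <<'E'
from pinlie import *
c,P,uv,Q,H,S,V=pinlie()
k=(abs(Q[:,1])<12)&(P[:,2]>5)&(P[:,2]<13)&(S<90)&(Q[:,0]>25)
print("rod tip x",Q[k][:,0].max(),"y near/far",[Q[k&(abs(Q[:,0]-a)<6)][:,1].mean().round(2) for a in (50,70,90,110)])
E
```

```text
10.3833 [ 605.4 -159.4    2.8] 0.502
yellow tool [[-2.0, -6.3, -21.8], [19.5, 0.1, -20.6], [35.8, 6.6, -7.2]] 2132
top of flag x-range [[-2.6, -6.4, -22.0], [35.7, 6.8, -19.1]]
rod tip x 135.69790256954406 y near/far [np.float64(0.11), np.float64(0.04), np.float64(-0.04), np.float64(-0.18)]
```

Request:
servo_tool(commands=[[0,[0.002,0,0.01],[0,0,0]],[0,[0,0,0.014],[0,0,0]],[0,[0,0,0.006],[0,0,0]],[0,[0,0,0.0023],[0,0,0]],[0.4,[0,0,0],[0,0,0]],[1,[0,0,0],[0,0,0]],[1,[0,0,0],[0,0,0]],[1,[0,0,0],[0,0,0]],[1,[0,0,0],[0,0,0]],[1,[0,0,0],[0,0,0]]], squeeze=110)

```text
time_s: 11.27
eef_pos: [605.7, -156.3, -28.1]
ee_rot: [0.001, 0.626, 0.78, 0.0]
force: [-0.3, 1.7, 6.1]
grip_width: 0.127
grip_force: 108.5
```

Request:
servo_tool(commands=[[1,[0,0,-0.01],[0,0,0]],[1,[0,0,-0.03],[0,0,0]],[1,[0,0,-0.025],[0,0,0]],[1,[0,0,-0.01],[0,0,0]],[1,[0,0,0],[0,0,0]],[1,[0,0,0],[0,0,0]]])

```text
time_s: 11.77
eef_pos: [604.8, -156.2, 45.4]
ee_rot: [-0.0, 0.626, 0.78, -0.0]
force: [0.1, -0.3, -1.2]
grip_width: 0.126
grip_force: 107.9
```

```bash
cat > held.py <<'E'
from pin import *
def held():
    s=sense(); T=toolT(); print(s["time_s"],s["eef_pos"].round(2),round(s["grip_width"],3),s["force"].round(1)); print("xax",T[:3,0].round(4)); c=cam("wrist")
    P,uv=cloud(c); Q=(P-T[:3,3])@T[:3,:3]
    hsv=cv2.cvtColor(c["pixels"],cv2.COLOR_RGB2HSV).astype(int); H,S,V=hsv[uv[:,1],uv[:,0]].T
    k=(abs(Q[:,1])<9)&(S<90)&(Q[:,0]>35)&(Q[:,2]>-60)&(Q[:,2]<-20)
    for a in range(38,138,10):
        m=k&(Q[:,0]>=a)&(Q[:,0]<a+10)
        if m.sum()>10: 
            t=m&(Q[:,2]<np.percentile(Q[m][:,2],5)+6)
            print(a,m.sum(),"y",np.percentile(Q[t][:,1],[2,50,98]).round(1),"ztop",np.percentile(Q[m][:,2],[5,20]).round(1))
    return c,P,uv,Q,H,S,V
E
python3 - <<'E'
from held import *
c,P,uv,Q,H,S,V=held(); np.savez("w7.npz",**{k:np.array(v) for k,v in c.items()}); save(c,"w7.png")
E
```

```text
11.7667 [ 604.85 -156.23   45.4 ] 0.126 [ 0.1 -0.3 -1.2]
xax [-2.155e-01  9.765e-01  3.000e-04]
38 494 y [-4.8  0.   4.5] ztop [-38.  -37.4]
48 521 y [-5.2 -0.4  4. ] ztop [-38.1 -37.4]
58 537 y [-5.1 -0.4  3.9] ztop [-37.9 -37.3]
68 575 y [-5.  -0.4  4.2] ztop [-37.9 -37.3]
78 610 y [-4.9 -0.4  4.1] ztop [-38.2 -37.6]
88 658 y [-5.2 -0.4  4. ] ztop [-38.1 -37.4]
98 685 y [-5.1 -0.6  3.9] ztop [-38.2 -37.4]
108 744 y [-5.  -0.4  4.2] ztop [-38.1 -37.3]
118 516 y [-5.3 -0.4  3.8] ztop [-38.  -37.2]
```

Run:
```python
from pin import *
d=dict(np.load("w5.npz")); P,uv=cloud(d); o=np.array([567.2,16.4]); xh=np.array([.9765,.2155]); yh=np.array([-.2155,.9765])
q=P[:,:2]-o; X=q@xh; Y=q@yh
for a0,a1 in((1,8),(8,15),(19,26),(26,33),(37,44),(44,51),(55,62)):
    m=(abs(X)<9.3)&(Y>a0)&(Y<a1)&(P[:,2]>84); p=P[m]
    # circle fit (octagon approx) radius 10.5 : x,z
    from scipy.optimize import least_squares
    f=least_squares(lambda v:np.hypot(X[m]-v[0],p[:,2]-v[1])-10.4,[0,80],loss="soft_l1",f_scale=.5).x
    t=m&(P[:,2]>89.6); print(a0,m.sum(),"circ",f.round(2),"top X",np.percentile(X[t],[3,50,97]).round(2),"ztop med",np.median(P[t][:,2]).round(2))
c=dict(np.load("w7.npz")); P,uv=cloud(c); o7=np.array([604.85,-156.23]); q=P[:,:2]-o; X=q@xh; Y=q@yh
for a in range(-110,-50,10):
    m=(abs(X)<4.2)&(Y>a)&(Y<a+10)&(P[:,2]>78)&(P[:,2]<86); p=P[m]
    f=least_squares(lambda v:np.hypot(X[m]-v[0],p[:,2]-v[1])-5,[0,78],loss="soft_l1",f_scale=.5).x; print("rod",a,m.sum(),f.round(2))
```

```text
1 552 circ [6.000e-02 7.978e+01] top X [-4.66 -0.31  4.32] ztop med 90.17
8 565 circ [-4.000e-02  7.981e+01] top X [-5.55  0.13  4.42] ztop med 90.16
19 597 circ [-0.39 79.95] top X [-5.72 -0.36  3.84] ztop med 90.3
26 622 circ [-0.4  79.82] top X [-4.96 -0.38  4.25] ztop med 90.15
37 674 circ [5.000e-02 7.998e+01] top X [-4.64  0.04  5.02] ztop med 90.27
44 685 circ [-2.000e-02  7.989e+01] top X [-4.87  0.03  4.48] ztop med 90.32
55 712 circ [-0.49 79.96] top X [-5.68 -0.44  4.37] ztop med 90.3
rod -110 499 [-1.   77.67]
rod -100 512 [-1.17 77.84]
rod -90 538 [-1.13 77.78]
rod -80 567 [-1.08 77.81]
rod -70 612 [-1.11 77.74]
rod -60 528 [-1.04 77.58]
```

Request:
servo_tool(commands=[[1,[0,0.0009,-0.0021],[0,0,0]],[1,[0.015,0,0],[0,0,0]],[1,[0.015,0,0],[0,0,0]],[1,[0.006,0,0],[0,0,0]],[1,[0,0,0],[0,0,0]],[1,[0,0,0],[0,0,0]]])

```text
time_s: 12.32
eef_pos: [598.3, -120.4, 48.1]
ee_rot: [0.0, 0.626, 0.78, -0.0]
force: [0.4, 0.1, -0.5]
grip_width: 0.127
grip_force: 107.9
```

Run:
```python
from held import *
from scipy.optimize import least_squares
c,P,uv,Q,H,S,V=held(); o=np.array([567.2,16.4]); xh=np.array([.9765,.2155]); yh=np.array([-.2155,.9765]); q=P[:,:2]-o; X=q@xh; Y=q@yh
for a in range(-90,-10,15):
    m=(abs(X)<4.2)&(Y>a)&(Y<a+10)&(P[:,2]>80)&(P[:,2]<88); p=P[m]
    if m.sum()<30: continue
    f=least_squares(lambda v:np.hypot(X[m]-v[0],p[:,2]-v[1])-5,[0,78],loss="soft_l1",f_scale=.5).x; print("rod",a,m.sum(),f.round(2))
c=cam("top"); pc=c["pixels"][:,:,::-1]; cv2.imwrite("pics/t2.png",cv2.resize(pc[150:270,240:400],None,fx=5,fy=5,interpolation=cv2.INTER_CUBIC))
```

```text
12.3167 [ 598.32 -120.36   48.1 ] 0.127 [ 0.4  0.1 -0.5]
xax [-2.167e-01  9.762e-01 -1.000e-04]
38 490 y [-4.8 -0.4  4.5] ztop [-38.1 -37.4]
48 523 y [-5.2 -0.4  4. ] ztop [-38.2 -37.5]
58 542 y [-5.1 -0.4  3.9] ztop [-38.1 -37.4]
68 574 y [-5.  -0.4  4.2] ztop [-38.  -37.3]
78 616 y [-4.9 -0.4  4.1] ztop [-38.  -37.4]
88 649 y [-5.2 -0.4  4. ] ztop [-37.9 -37.3]
98 687 y [-5.1 -0.4  3.9] ztop [-38.1 -37.4]
108 744 y [-5.  -0.4  4.2] ztop [-38.2 -37.5]
118 512 y [-5.3 -0.6  4.1] ztop [-38.1 -37.3]
rod -90 445 [-1.12 89.38]
rod -75 514 [ 0.53 80.37]
rod -60 554 [ 0.35 80.42]
rod -45 595 [ 0.25 80.38]
rod -30 655 [ 0.27 80.44]
```

View pics/t2.png

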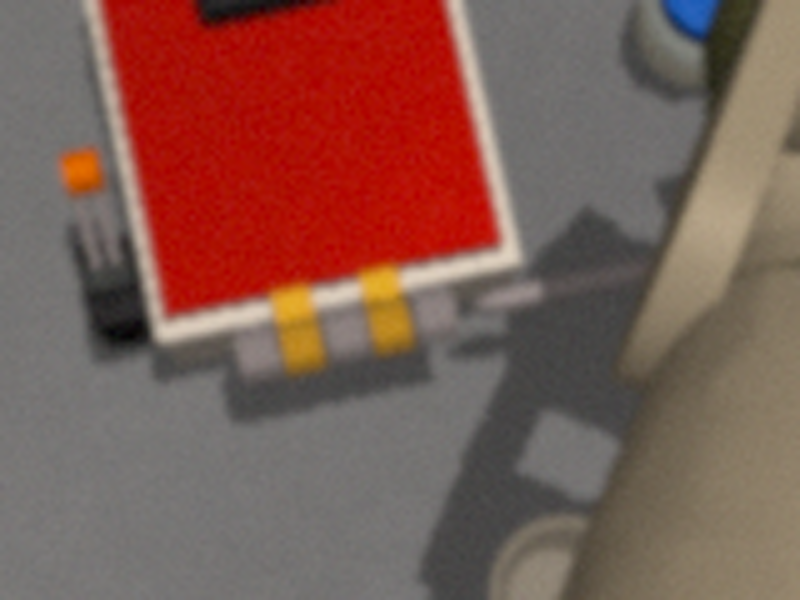

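Request:
servo_tool(commands=[[1,[0.003,-0.0004,0.0004],[0,0,0]],[1,[0.006,0,0],[0,0,0]],[1,[0.008,0,0],[0,0,0]],[1,[0.008,0,0],[0,0,0]],[1,[0,0,0],[0,0,0]]])

```text
time_s: 12.83
eef_pos: [592.1, -94.8, 47.7]
ee_rot: [-0.0, 0.626, 0.78, 0.0]
force: [-0.2, 0.2, -1.0]
grip_width: 0.128
grip_force: 107.9
```

Request:
servo_tool(commands=[[1,[0.008,0,0],[0,0,0]],[1,[0.008,0,0],[0,0,0]],[1,[0.008,0,0],[0,0,0]],[1,[0,0,0],[0,0,0]]])

```text
time_s: 13.17
eef_pos: [587.0, -71.5, 47.7]
ee_rot: [-0.0, 0.626, 0.78, 0.0]
force: [0.8, -0.4, -0.5]
grip_width: 0.129
grip_force: 107.9
```

Request:
servo_tool(commands=[[1,[0.008,0,0],[0,0,0]],[1,[0.008,0,0],[0,0,0]],[1,[0.008,0,0],[0,0,0]],[1,[0,0,0],[0,0,0]]])

```text
time_s: 13.5
eef_pos: [581.8, -48.1, 47.7]
ee_rot: [-0.0, 0.626, 0.78, 0.0]
force: [1.1, -0.1, -0.8]
grip_width: 0.127
grip_force: 107.9
```

Request:
servo_tool(commands=[[1,[0.008,0,0],[0,0,0]],[1,[0.008,0,0],[0,0,0]],[1,[0.008,0,0],[0,0,0]],[1,[0,0,0],[0,0,0]]])

```text
time_s: 13.83
eef_pos: [576.6, -24.7, 47.7]
ee_rot: [-0.0, 0.626, 0.78, 0.0]
force: [-0.5, -0.3, -1.5]
grip_width: 0.125
grip_force: 108.0
```

```bash
cat > fit.py <<'E'
from pin import *
from scipy.optimize import least_squares
def fit():
    s=sense(); T=toolT(); print(s["time_s"],s["eef_pos"].round(2),s["force"].round(1),"xax",T[:3,0].round(4)); c=cam("wrist")
    P,uv=cloud(c); hsv=cv2.cvtColor(c["pixels"],cv2.COLOR_RGB2HSV).astype(int); H,S,V=hsv[uv[:,1],uv[:,0]].T
    o=np.array([567.2,16.4]); xh=np.array([.9765,.2155]); yh=np.array([-.2155,.9765]); q=P[:,:2]-o; X=q@xh; Y=q@yh
    y=(H>15)&(H<35)&(S>120)&(abs(X)<10)&(P[:,2]>93)&(P[:,2]<103)&(Y<12); print("flag top Y",np.percentile(Y[y],[0,1,50,99,100]).round(1),"z",np.median(P[y][:,2]).round(1),"X",np.percentile(X[y],[2,98]).round(1))
    k=(abs(X)<9)&(Y>-15)&(Y<40)&(P[:,2]>84)&(P[:,2]<93)&~((H>15)&(H<35)&(S>120)); print("knuckle1 Y from",np.percentile(Y[k],[0.5,2]).round(1))
    for a in range(-60,0,6):
        m=(abs(X)<4.2)&(Y>a)&(Y<a+6)&(P[:,2]>80)&(P[:,2]<88)&(S<90)
        if m.sum()>30:
            f=least_squares(lambda v:np.hypot(X[m]-v[0],P[m][:,2]-v[1])-5,[0,78],loss="soft_l1",f_scale=.5).x; print("rod",a,m.sum(),f.round(2))
    red=((H<6)|(H>174))&(S>150)&(P[:,2]>76)&(P[:,2]<90); print("lid z",np.percentile(P[red][:,2],[5,50,95]).round(1),"X min",np.percentile(X[red],.5).round(1),"Ymin",np.percentile(Y[red],.5).round(1))
    return c,P,uv,X,Y
E
python3 -c "from fit import *; fit()"
```

```text
13.8333 [576.6  -24.73  47.68] [-0.5 -0.3 -1.5] xax [-2.167e-01  9.762e-01  5.000e-04]
flag top Y [-49.4 -48.3 -25.6  -9.6  -9.2] z 99.2 X [-6.4  6.2]
knuckle1 Y from [-9.9 -8.6]
rod -12 157 [ 0.25 80.13]
rod -6 177 [ 0.   80.22]
lid z [81.5 82.5 83.7] X min 22.3 Ymin -23.7
```

Request:
servo_tool(commands=[[1,[0.004,0,0],[0,0,0]],[1,[0.003,0,0],[0,0,0]],[1,[0.001,0,0],[0,0,0]],[1,[0,0,0],[0,0,0]]])

```text
time_s: 14.22
eef_pos: [575.3, -18.4, 47.7]
ee_rot: [0.0, 0.626, 0.78, 0.0]
force: [0.4, -0.2, -0.3]
grip_width: 0.123
grip_force: 108.0
```

Request:
servo_tool(commands=[[1,[0.001,0,0],[0,0,0]],[1,[0.0005,0,0],[0,0,0]],[1,[0,0,0],[0,0,0]]])

```text
time_s: 14.47
eef_pos: [575.0, -17.0, 47.7]
ee_rot: [-0.0, 0.626, 0.78, -0.0]
force: [-0.0, -0.5, -1.1]
grip_width: 0.127
grip_force: 108.0
```

Request:
servo_tool(commands=[[1,[0.001,0,0],[0,0,0]],[1,[0.001,0,0],[0,0,0]],[1,[0,0,0],[0,0,0]]])

```text
time_s: 14.72
eef_pos: [574.6, -15.4, 47.8]
ee_rot: [0.0, 0.626, 0.78, -0.0]
force: [1.0, -2.4, -1.3]
grip_width: 0.13
grip_force: 108.0
```

Request:
servo_tool(commands=[[1,[0.001,0,0],[0,0,0]],[1,[0,0,0],[0,0,0]]])

```text
time_s: 14.88
eef_pos: [574.7, -15.3, 47.9]
ee_rot: [0.001, 0.626, 0.78, -0.001]
force: [-0.2, -7.3, -2.0]
grip_width: 0.13
grip_force: 107.9
```

```bash
python3 -c "from fit import *; fit()"
```

```text
14.8833 [574.67 -15.34  47.87] [-0.2 -7.3 -2. ] xax [-0.2157  0.9765 -0.0024]
flag top Y [-39.7 -38.7 -16.    0.1   0.5] z 99.3 X [-6.3  6.3]
knuckle1 Y from [-0.3  0.1]
lid z [81.5 82.5 83.6] X min 22.2 Ymin -23.4
```

Request:
servo_tool(commands=[[1,[0.0005,0,0],[0,0,0]],[0.8,[0,0,0],[0,0,0]],[0.6,[0,0,0],[0,0,0]],[0.5,[0,0,0],[0,0,0]],[0.5,[0,0,-0.005],[0,0,0]],[0.5,[0,0,-0.015],[0,0,0]],[0.5,[0,0,-0.03],[0,0,0]],[0.5,[0,0,-0.03],[0,0,0]],[0.5,[0,0,-0.02],[0,0,0]],[0.5,[0,0,0],[0,0,0]]])

```text
time_s: 15.77
eef_pos: [576.2, -13.6, 152.8]
ee_rot: [0.004, 0.626, 0.78, 0.002]
force: [-0.2, -0.5, 0.6]
grip_width: 0.25
grip_force: 0.0
```

Run:
```python
from fit import *
c,P,uv,X,Y=fit(); save(c,"w8.png")
hsv=cv2.cvtColor(c["pixels"],cv2.COLOR_RGB2HSV).astype(int); H,S,V=hsv[uv[:,1],uv[:,0]].T
b=(Y>100)&(P[:,2]>60)
m=b&(H>=5)&(H<18)&(S>170); rep("orange wrist",P[m]); print(np.percentile(X[m],[2,50,98]),np.percentile(Y[m],[2,50,98])) if m.any() else 0
for n in("top","scene"):
    d=cam(n); Pd,u=cloud(d); hs=cv2.cvtColor(d["pixels"],cv2.COLOR_RGB2HSV).astype(int); H,S,V=hs[u[:,1],u[:,0]].T
    q=Pd[:,:2]-[567.2,16.4]; Xd=q@[.9765,.2155]; Yd=q@[-.2155,.9765]
    m=(H>=5)&(H<18)&(S>170)&(Yd>112)&(Yd<170)&(Xd>0)&(Xd<120)&(Pd[:,2]>60)&(Pd[:,2]<110)
    print(n,m.sum(),"X",np.percentile(Xd[m],[2,50,98]).round(1),"Y",np.percentile(Yd[m],[2,50,98]).round(1),"z",np.percentile(Pd[m][:,2],[2,50,98]).round(1),u[m].min(0),u[m].max(0))
```

```text
15.7667 [576.19 -13.63 152.78] [-0.2 -0.5  0.6] xax [-0.2159  0.9764 -0.0032]
flag top Y [-39.8 -39.1 -18.8  -0.4   0. ] z 96.8 X [-7.1  5.9]
knuckle1 Y from [-0.6 -0.2]
lid z [81.4 82.5 83.7] X min 22.7 Ymin -22.9
orange wrist 1
[76.63639001 76.63639001 76.63639001] [126.09146553 126.09146553 126.09146553]
top 52 X [78.  84.3 91.9] Y [126.  131.5 138.1] z [91.3 96.9 99.9] [253 180] [259 188]
scene 57 X [79.9 86.8 94.2] Y [122.4 126.6 137.7] z [ 86.8  95.7 100.2] [376 232] [384 240]
```

View pics/w8.png

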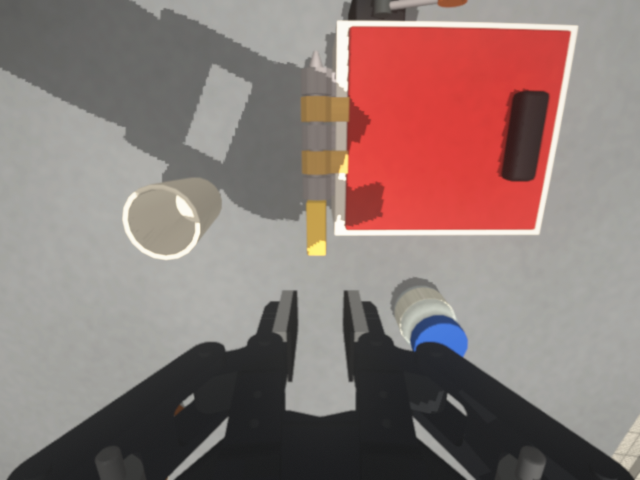

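Request:
servo_tool(commands=[[1,[0.015,0.008,0],[0,0,0]],[1,[0.03,0.015,0],[0,0,0]],[1,[0.03,0.015,0],[0,0,0]],[1,[0.03,0.015,0],[0,0,0]],[1,[0.03,0.015,0],[0,0,0]],[1,[0.02,0.01,0],[0,0,0]],[1,[0.008,0.005,0],[0,0,0]],[1,[0,0,0],[0,0,0]]], squeeze=40)

```text
time_s: 16.58
eef_pos: [619.7, 165.1, 146.1]
ee_rot: [-0.001, 0.625, 0.78, -0.001]
force: [-1.1, -1.1, 0.4]
grip_width: 0.002
grip_force: 0.0
```

```bash
cat > rol.py <<'E'
from pin import *
def rol():
    s=sense(); T=toolT(); print(s["time_s"],s["eef_pos"].round(2),s["force"].round(1),round(s["grip_width"],3)); c=cam("wrist")
    P,uv=cloud(c); Q=(P-T[:3,3])@T[:3,:3]
    hsv=cv2.cvtColor(c["pixels"],cv2.COLOR_RGB2HSV).astype(int); H,S,V=hsv[uv[:,1],uv[:,0]].T
    m=(H>=5)&(H<18)&(S>150)&(P[:,2]>55)&(P[:,2]<110)&(np.hypot(Q[:,0],Q[:,1])<40)
    print(m.sum(),"tool",np.percentile(Q[m],[2,50,98],axis=0).round(1).tolist(),"z",np.percentile(P[m][:,2],[2,50,98]).round(1),uv[m].min(0),uv[m].max(0))
    t=m&(P[:,2]>np.percentile(P[m][:,2],97)-1.5); print("top pts tool",Q[t].mean(0).round(1))
    red=((H<6)|(H>174))&(S>190)&(P[:,2]>78)&(P[:,2]<88); print("lid tool x max",np.percentile(Q[red][:,0],99.5).round(1),"z",np.median(P[red][:,2]).round(1))
    return c
if __name__=="__main__": rol()
E
python3 rol.py
```

```text
16.5833 [619.7  165.05 146.1 ] [-1.1 -1.1  0.4] 0.002
481 tool [[-6.6, -5.6, 47.5], [1.3, 2.4, 49.9], [6.4, 9.7, 59.4]] z [86.7 96.2 98.6] [313 234] [335 256]
top pts tool [-0.   2.3 48.5]Traceback (most recent call last):
  File "rol.py", line 11, in <module>
    if __name__=="__main__": rol()
                             ~~~^^
  File "rol.py", line 9, in rol
    red=((H<6)|(H>174))&(S>190)&(P[:,2]>78)&(P[:,2]<88); print("lid tool x max",np.percentile(Q[red][:,0],99.5).round(1),"z",np.median(P[red][:,2]).round(1))
                                                                                ~~~~~~~~~~~~~^^^^^^^^^^^^^^^^^^
    return _quantile_unchecked(
        a, q, axis, out, overwrite_input, method, keepdims, weights)
    return _ureduce(a,
                    func=_quantile_ureduce_func,
    ...<5 lines>...
                    overwrite_input=overwrite_input,
                    method=method)
    r = func(a, **kwargs)
    result = _quantile(arr,
                       quantiles=q,
    ...<2 lines>...
                       out=out,
                       weights=wgt)
    slices_having_nans = np.isnan(arr[-1, ...])
                                  ~~~^^^^^^^^^
IndexError: index -1 is out of bounds for axis 0 with size 0
```

Request:
servo_tool(commands=[[1,[0.002,0.004,0.02],[0,0,0]],[1,[0,0,0.03],[0,0,0]],[1,[0,0,0.02],[0,0,0]],[1,[0,0,0.01],[0,0,0]],[1,[0,0,0],[0,0,0]],[1,[0,0,0],[0,0,0]]])

```text
time_s: 17.13
eef_pos: [623.9, 165.3, 68.4]
ee_rot: [0.0, 0.627, 0.779, 0.0]
force: [1.3, 0.6, 1.0]
grip_width: -0.003
grip_force: 0.0
```

Request:
servo_tool(commands=[[1,[0,0,0.005],[0,0,0]],[1,[0,0,0.005],[0,0,0]],[1,[0,0,0],[0,0,0]],[1,[0,0,0],[0,0,0]]])

```text
time_s: 17.47
eef_pos: [623.8, 166.1, 58.2]
ee_rot: [0.0, 0.626, 0.78, 0.0]
force: [1.4, -0.2, 0.7]
grip_width: -0.001
grip_force: 0.6
```

Request:
servo_tool(commands=[[1,[0,0,0.005],[0,0,0]],[1,[0,0,0.005],[0,0,0]],[1,[0,0,0],[0,0,0]],[1,[0,0,0],[0,0,0]]])

```text
time_s: 17.8
eef_pos: [623.4, 166.3, 47.4]
ee_rot: [-0.0, 0.626, 0.78, -0.0]
force: [0.4, 0.0, 2.5]
grip_width: 0.003
grip_force: 1.2
```

```bash
python3 rol.py 2>/dev/null
```

```text
17.8 [623.42 166.29  47.4 ] [0.4 0.  2.5] 0.003
333 tool [[1.8, -5.5, -35.5], [5.7, 4.0, -28.6], [6.2, 10.3, -21.9]] z [69.3 76.  82.9] [308 281] [342 300]
top pts tool [  4.    8.1 -34.9]
```

Request:
servo_tool(commands=[[1,[0,0,0.003],[0,0,0]],[1,[0,0,0.003],[0,0,0]],[1,[0,0,0.001],[0,0,0]],[1,[0,0,0],[0,0,0]],[1,[0,0,0],[0,0,0]]])

```text
time_s: 18.27
eef_pos: [623.6, 166.3, 40.7]
ee_rot: [-0.0, 0.626, 0.78, 0.0]
force: [2.0, 0.3, 3.5]
grip_width: 0.004
grip_force: 1.6
```

```bash
python3 rol.py 2>/dev/null
```

```text
18.2667 [623.63 166.27  40.69] [2.  0.3 3.5] 0.004
332 tool [[1.6, -5.3, -35.5], [5.7, 4.5, -28.7], [6.3, 10.3, -21.9]] z [62.6 69.4 76.2] [309 281] [342 300]
top pts tool [  4.1   8.2 -35.1]
```

Request:
servo_tool(commands=[[1,[0,0,-0.006],[0,0,0]],[1,[0,0,-0.008],[0,0,0]],[1,[0,0,-0.01],[0,0,0]],[1,[0,0,-0.03],[0,0,0]],[1,[0,0,-0.03],[0,0,0]],[1,[0,0,-0.03],[0,0,0]],[1,[0,0,0],[0,0,0]]])

```text
time_s: 18.9
eef_pos: [625.9, 166.5, 162.2]
ee_rot: [0.004, 0.626, 0.78, 0.004]
force: [1.2, 0.3, 1.1]
grip_width: -0.0
grip_force: 0.0
```

```bash
python3 rol.py 2>/dev/null
```

```text
18.9 [625.88 166.54 162.22] [1.2 0.3 1.1] -0.0
421 tool [[-6.1, -12.8, 63.8], [1.6, -5.0, 66.1], [6.5, 2.6, 76.9]] z [85.2 96.1 98.4] [304 228] [324 248]
top pts tool [ 0.1 -4.4 64.6]
```

Request:
servo_tool(commands=[[1,[-0.02,-0.012,0],[0,0,0]],[1,[-0.03,-0.015,0],[0,0,0]],[1,[-0.03,-0.015,0],[0,0,0]],[1,[-0.03,-0.015,0],[0,0,0]],[1,[-0.03,-0.015,0],[0,0,0]],[1,[-0.02,-0.01,0],[0,0,0]],[1,[-0.005,-0.005,0],[0,0,0]],[1,[0,0,0],[0,0,0]]])

```text
time_s: 19.62
eef_pos: [573.4, -14.7, 154.4]
ee_rot: [-0.001, 0.627, 0.779, -0.0]
force: [0.0, 0.3, -0.3]
grip_width: -0.001
grip_force: 0.0
```

Run:
```python
from fit import *
c,P,uv,X,Y=fit()
hsv=cv2.cvtColor(c["pixels"],cv2.COLOR_RGB2HSV).astype(int); H,S,V=hsv[uv[:,1],uv[:,0]].T
k=(abs(X)<8)&(Y>85)&(Y<125)&(P[:,2]>70)&(P[:,2]<95); print("tip region",k.sum(),"Y max",Y[k].max().round(1) if k.any() else None)
n=(abs(X)<10)&(Y>-6)&(Y<4)&(P[:,2]>80)
# gap check rows along the axis
for a in np.arange(-5,5,.5):
    m=n&(Y>=a)&(Y<a+.5)&(abs(X)<5)
    if m.any(): print(a,np.median(P[m][:,2]).round(1),np.percentile(P[m][:,2],5).round(1),np.median(S[m]))
```

```text
19.6167 [573.42 -14.66 154.39] [ 0.   0.3 -0.3] xax [-2.133e-01  9.770e-01  6.000e-04]
flag top Y [-39.7 -39.2 -18.9  -0.3   0. ] z 96.9 X [-6.9  6.1]
knuckle1 Y from [-0.3  0.2]
lid z [81.3 82.5 83.7] X min 23.0 Ymin -22.7
tip region 243 Y max 99.6
-5.0 97.4 96.4 155.0
-4.5 97.0 95.7 156.0
-4.0 97.0 95.9 156.0
-3.5 96.9 96.1 156.0
-3.0 96.9 96.4 156.0
-2.5 96.6 96.1 156.0
-2.0 97.8 96.1 156.0
-1.5 97.1 96.6 155.5
-1.0 96.6 90.0 155.0
-0.5 94.9 88.7 153.0
0.0 90.2 89.3 91.0
0.5 89.8 88.5 43.0
1.0 89.2 88.8 27.5
1.5 89.8 89.4 27.0
2.0 89.3 88.7 25.0
2.5 89.1 88.3 25.5
3.0 90.3 90.0 25.5
3.5 89.7 88.7 25.0
```

```bash
python3 -c "from rig import *; print(finish_job())"
```

```text
the job is handed in; nothing more can be done
None
```

The job is handed in at 19.6 s: the pin is through all five knuckles with its grip against the first one to within about 0.3 mm. The roller was pressed about 18 mm (it clicks at 13) and sprang back to its rest height, the lid is seated, and I felt no contact with the bottle, jar, cup or rack but did not re-measure them at the end. The first two tip grasps closed on air because the real fingertips sit about 38 mm short of the reported TCP.

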